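# Turn the closed closet tote so it stacks on the open one

### The job

The teal lidded tote was set down askew on top of the cream one. Push it round where it sits until its orange sides cross those of the cream tote and it drops onto the stacking ledges, level and fully down - not the other way, where it would nest and crush what lies below. Do not lift it or tip it over, and leave the other things on the dresser where they are.

Things in the scene. Friction and masses are not known exactly. Their poses are not given: they have to be found in the camera images.
- upper_tote: Closed teal stack-nest tote, 0.55 to 1.05 kg, too wide to grip. Origin: centre of its underside; z up. Foot 160 x 160 mm, body 50 mm high, lid on top. Orange bars mark its +x and -x sides; in these two sides the foot has an open channel 88 mm wide, 22 mm deep. It starts askew with its foot on the cream tote's rim, x axis 40 to 65 degrees from the cream tote's x axis.
- lid_top (a point): Centre of the top of the teal tote's lid, 60 mm above the teal origin, axes as the tote's. The lid, 184 x 184 x 10 mm, sticks out furthest (92 mm from the centre on each side): its edge is what gets pushed. Pushed near one corner, the tote shifts about 0.2 m per radian that it turns, so it wants pushes from several sides.
- lower_tote: Open cream stack-nest tote, fixed, 188 x 188 mm over the rim, 80 mm high. Origin: centre of its underside; z up. Mouth 172 x 172 mm, 168 mm at ledge height. The rims of its +x and -x sides are orange; inside each of these a pillar 76 mm wide stands 22 mm into the tote; the pillars' flat tops, 14 mm below the rim, are the stacking ledges.
- seat (a point): Cream tote's centre at ledge height, 66 mm above its origin, axes as its. With the teal x axis along its y axis (either way round) and the foot within about 5 mm and 4 degrees of square, the teal tote drops 14 mm onto the ledges: origin here. With x along x it nests 30 mm or more deeper: wrong. It may first hang with one edge on the rim: nudge or press that edge.
- polish_tin: Bystander, to be left alone: black polish tin, 68 mm across, 26 high. Origin: centre of its underside.
- wax_tin: Bystander, to be left alone: brass wax tin, 60 mm across, 22 high. Origin: centre of its underside.
- shoe_brush: Bystander, to be left alone: wooden shoe brush, 150 x 50 x 38 mm, long along x. Origin: centre of its underside.
- glasses_case: Bystander, to be left alone: dark red glasses case, 160 x 62 x 45 mm, long along x. Origin: centre of its underside.
- scent_bottle: Bystander, to be left alone: amber scent bottle, 48 mm across, 100 high. Origin: centre of its underside.
- trinket_dish: Bystander, to be left alone: white dish, 100 mm across, 30 high. Origin: centre of its underside.
- watch_stand: Bystander, to be left alone: watch stand, 80 mm foot, roll 80 mm long at 90 mm, 112 high. Origin: centre of its underside.

How it is judged:
At the end, for the whole second after the job is handed in: The teal tote stands stacked on the cream tote's ledges and at rest: its underside 62 to 70 mm above the cream tote's, centred within 8 mm each way, its x axis within 0.10 rad of the cream tote's y axis (either way round), level within 0.03 rad (x of upper_tote in the frame of lower_tote between -0.008 and 0.008 m and y of upper_tote in the frame of lower_tote between -0.008 and 0.008 m and z of upper_tote in the frame of lower_tote between 0.062 and 0.07 m and angle between the x axis of upper_tote and the y axis of lower_tote, either way round below 0.1 rad and angle between upper_tote's own z axis and vertical below 0.03 rad and linear speed of upper_tote below 0.02 m/s and angular speed of upper_tote below 0.1 rad/s); the robot touches nothing.
It fails at once if the teal tote is lifted more than 20 mm off the rim (z of upper_tote in the frame of lower_tote above 0.105 m).
It fails at once if the teal tote is tipped by more than 0.35 rad (20 degrees) (angle between upper_tote's own z axis and vertical above 0.35 rad).
It fails at once if another thing on the dresser is moved more than 30 mm (distance of any of polish_tin, wax_tin, shoe_brush, glasses_case, scent_bottle, trinket_dish, watch_stand from where it was at the start of the episode above 0.03 m).
It also fails if it takes over 67 s, if anything falls off the work surface, if the arm or the gripper's body presses on something with over 40 N, if the wrist force passes 120 N, or if a joint passes its speed limit or range.

### The arm

A 6-joint arm with a two-finger parallel gripper is mounted at the origin on the work surface. World frame = base frame: x ahead of the robot, y to its left, z up, the work surface at z = 0. Lengths are in m, angles in rad, forces in N, time in s.
With the tool pointing down it reaches from about 0.35 to 0.925 m from the base axis. Payload 6.4 kg.
Tool frame: the origin (TCP) lies at the very end of the fingers, on their centre line; the grasp point (between the pads) lies 19 mm behind it; z points along the fingers, y is the direction in which the jaws open and shut (so a half turn about z gives the same grasp; the last joint's range is limited). The gripper opens to 85 mm and grips with 20 to 120 N. Pads are 22 mm wide; open, the fingers measure 114 mm over their backs; the gripper's body (76 mm by 85 mm) begins 54 mm behind the grasp point. The pads swing forward as they close: fully open they stand 13 mm farther back than shut.
Start: joints at [1.16, 0.245, 1.558, -0, 1.339, -0.174], TCP at [0.152, 0.632, 0.194] pointing down, gripper open.
Joint ranges: [-3.13, 3.13], [-1.02, 2.26], [0.13, 2.54], [-0.95, 4.09], [0.21, 2.88], [-2.74, 2.74]. Speed limits (rad/s): [2.57, 2.57, 3.14, 3.14, 3.14, 3.14].

### API

Orientations are given as a unit quaternion [x, y, z, w].
In Python, from plant import manip gives the robot as it stands.
- The arm moves only by the tool apply_moves, never from a script. Its argument "plan" is a list that holds one entry, the list of rows, each a list of 5 numbers: the shift along the tool's x, y, z in m, then the turn about the tool's z in degrees, then the finger opening in m, from 0 to 0.0854. A call has 1 to 8 rows; each row is the pose to reach, as a shift and turn from the pose commanded when the call began, along the tool's axes at that moment; what a row does not reach only later rows make up. A row lasts 1/8 s, in which the tool goes at most 62.5 mm and 10.7 degrees, less where a joint would pass 70% of its speed; a pose out of reach is approached as far as the arm can. A call with a gripper value outside its range is refused whole. The fingers move at their own pace and stop on an object; "newtons" is the grip in N (left out, the last holds). Time passes only in rows, so rows that repeat a pose let the fingers close. It gives the time, the measured TCP pose, the force and the opening at its end, in the units of the state.
- manip.get_obs(): the state, without advancing time (a new reading comes with each control period).
- manip.read_camera(name): name is "side" or "top" or "wrist"; returns (picture, depth): 480x640x3 uint8, red, green, blue; 480x640 float32, m along the optical axis (not along the pixel's ray), 0 where there is no reading.
- manip.calibration(name): a dict with "K" (3x3 intrinsics, pixels), "origin" and "orientation" of the camera in the world. Camera axes: x right, y up, looking along -z (the intrinsics and any distortion apply to the point x, -y, -z); pixel columns grow to the right and rows downward; lengths in m; the calibration is good to about 2 mm. A picture is of the moment at which its call begins: read the wrist's pose just before it. calibration takes no time and is no camera call; for the wrist camera it gives the pose at the moment of the call.
- manip.close_job(): hands the job in, once; it reports no verdict.
The state is a dict: "time": time; "q": joint angles; "joint_vel": joint speeds; "effort": joint torques, N m; "tool_pos": TCP position; "tcp_rot": TCP orientation; "force": force on the tool from outside, world axes, zero at the start; "torque": the same for the moment, N m; "gripper_width": opening from 0.0 (shut) to 1.0 (fully open).
Only numpy, scipy, OpenCV 4.12 (cv2) and the standard library are available. Lean on these libraries where they do the work, as an engineer would, in place of code of your own. Each camera call takes 0.05 s, during which the arm holds its last target.

## Working session

There is one attempt and no reset: what is moved stays moved. The work goes in short steps, Python scripts to look and compute and a tool call to move; the robot and the scene stay as the last step left them, time stands still between calls to the robot, and variables do not carry over. Pictures are saved under pics/ and viewed, and the job is handed in when it is done.

Besides the shell and the picture viewer there is one more tool, called by a JSON object that holds its "method" and its "body", one argument or row to a line. apply_moves: Moves the arm, as the interface text tells. Its arguments: {"type":"object","properties":{"plan":{"type":"array","items":{"type":"array","items":{"type":"array","items":{"type":"number"}}}},"newtons":{"type":"number"}},"required":["plan"]}

```bash
ls; mkdir -p pics
python3 - <<'E'
from plant import manip
import cv2, numpy as np
o=manip.get_obs(); print(o)
for n in ("side","top","wrist"):
    c=manip.calibration(n); print(n,c)
    p,d=manip.read_camera(n)
    cv2.imwrite(f"pics/{n}0.png",p[:,:,::-1]); np.save(f"pics/{n}0_d.npy",d); np.save(f"pics/{n}0_p.npy",p)
E
```

```text
pics
{'time': 0.0, 'q': array([ 1.15989563e+00,  2.45841443e-01,  1.55901374e+00,  1.11246093e-05,
        1.33865928e+00, -1.74076920e-01]), 'joint_vel': array([-0.00015728,  0.0004582 , -0.00086392, -0.00159368,  0.00146447,
       -0.00053534]), 'effort': array([ 7.00513192e-05, -4.29517472e+01, -3.26126003e+01, -1.61128391e-04,
        5.39574801e-03,  3.06864017e-06]), 'tool_pos': array([0.15222646, 0.63128761, 0.19296301]), 'tcp_rot': array([ 1.18136585e-01,  9.92996890e-01, -9.18532319e-04, -2.82245182e-04]), 'force': array([-0.32663907,  0.62368706,  0.1602756 ]), 'torque': array([ 0.00729205, -0.03165102, -0.00167244]), 'gripper_width': 1.0012605291489003}
side {'K': array([[580.76485243,   0.        , 318.63045204],
       [  0.        , 580.76485243, 242.44468766],
       [  0.        ,   0.        ,   1.        ]]), 'origin': array([ 0.2707549 , -0.93594689,  1.01110732]), 'orientation': array([ 0.39833437, -0.05593748, -0.13407014,  0.90566325])}
top {'K': array([[591.23008643,   0.        , 320.96030231],
       [  0.        , 591.23008643, 231.82761726],
       [  0.        ,   0.        ,   1.        ]]), 'origin': array([0.36085748, 0.02298373, 1.41144836]), 'orientation': array([-0.04832209,  0.05302459,  0.70632125, -0.70424687])}
wrist {'K': array([[333.5274046 ,   0.        , 317.25668915],
       [  0.        , 333.5274046 , 242.09042885],
       [  0.        ,   0.        ,   1.        ]]), 'origin': array([0.07104042, 0.65075398, 0.37327268]), 'orientation': array([-0.13095308, -0.101389  ,  0.60972386,  0.77511829])}
```

View pics/side0.png

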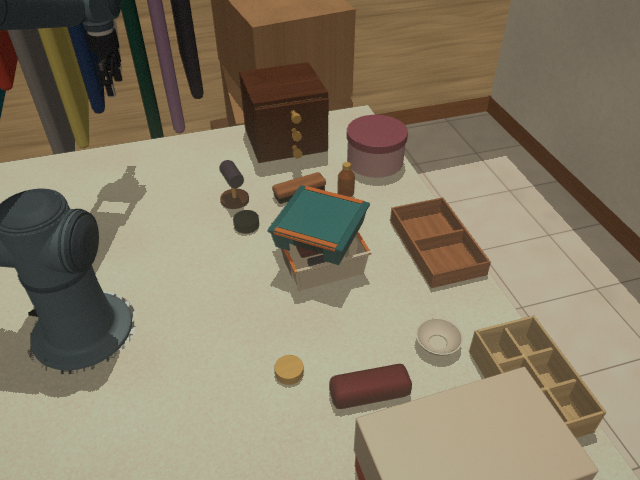

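View pics/top0.png

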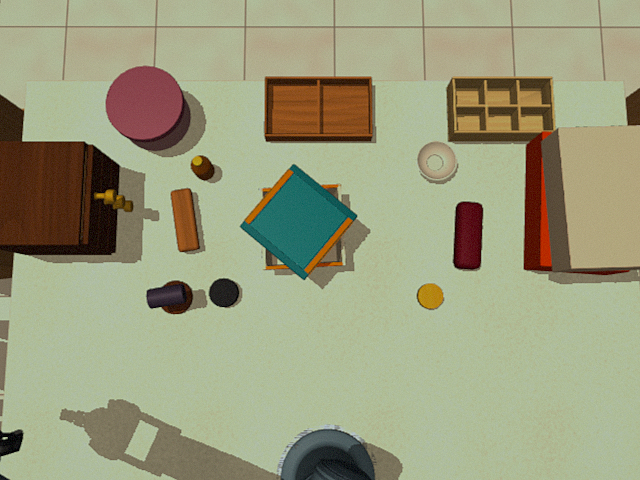

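View pics/wrist0.png

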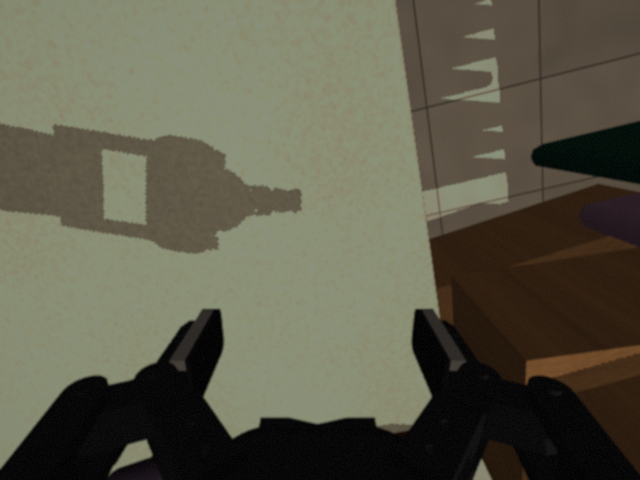

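The top view shows the teal lid centred near (299,221), with its orange bars at upper left and lower right. The cream tote's orange rims are at rows ~187 and ~266. The teal therefore needs about 40° counter-clockwise. Measuring that now.

```bash
cat > h.py <<'E'
import numpy as np, cv2
from scipy.spatial.transform import Rotation as R
def cloud(p,d,c):
    K=c["K"]; v,u=np.mgrid[0:480,0:640]
    x=(u-K[0,2])/K[0,0]*d; y=(v-K[1,2])/K[1,1]*d
    P=np.stack([x,-y,-d],-1)
    W=P@R.from_quat(c["orientation"]).as_matrix().T+c["origin"]
    W[d==0]=np.nan
    return W
def lid(p,W,z0=.10,z1=.165,verbose=True,tag=None):
    hsv=cv2.cvtColor(p,cv2.COLOR_RGB2HSV)
    H,S,V=hsv[...,0],hsv[...,1],hsv[...,2]
    X,Y,Z=W[...,0],W[...,1],W[...,2]
    box=(X>.3)&(X<.75)&(abs(Y-.07)<.2)&(Z>z0)&(Z<z1)
    teal=(H>75)&(H<105)&(S>80)&box
    org=(H>3)&(H<22)&(S>120)&box
    zz=np.nanmedian(Z[teal]) if teal.sum() else np.nan
    m=(teal|org)&(abs(Z-zz)<.012)
    m=cv2.morphologyEx(m.astype(np.uint8),cv2.MORPH_OPEN,np.ones((3,3)))>0
    pts=np.stack([X[m],Y[m]],-1).astype(np.float32)*1000
    (cx,cy),(w,h),a=cv2.minAreaRect(pts)
    om=m&org; t=m&teal
    # axis: direction between the bars = principal direction of orange offset
    q=np.stack([X[om],Y[om]],-1)*1000-[cx,cy]
    best=None
    for k in (0,90):
        e=np.array([np.cos(np.radians(a+k)),np.sin(np.radians(a+k))])
        s=np.median(abs(q@e))
        if best is None or s>best[0]: best=(s,a+k)
    ang=(best[1]+0)%180
    A=np.c_[pts/1000,np.ones(len(pts))]; zf=np.linalg.lstsq(A,Z[m],rcond=None)[0]
    print(f"lid c=({cx:.1f},{cy:.1f}) size {w:.0f}x{h:.0f} xaxis {ang:.1f}deg z={zz*1000:.1f} slope=({zf[0]*1000/1000:.3f},{zf[1]*1000/1000:.3f}) n={m.sum()} orange={om.sum()} s={best[0]:.0f}")
    return m,(cx,cy),ang
def look(name,tag):
    from plant import manip
    c=manip.calibration(name); p,d=manip.read_camera(name)
    W=cloud(p,d,c); cv2.imwrite(f"pics/{tag}.png",p[:,:,::-1])
    return p,W
E
python3 - <<'E'
from h import *
from plant import manip
for n in("top","side"):
    p=np.load(f"pics/{n}0_p.npy");d=np.load(f"pics/{n}0_d.npy");W=cloud(p,d,manip.calibration(n))
    m,_,_=lid(p,W)
    X,Y,Z=W[...,0],W[...,1],W[...,2]
    r=(Z>.07)&(Z<.092)&(X>.3)&(X<.75)&(abs(Y-.07)<.18)
    r=cv2.morphologyEx(r.astype(np.uint8),cv2.MORPH_OPEN,np.ones((2,2)))>0
    q=np.stack([X[r],Y[r]],-1).astype(np.float32)*1000
    print(n,"rim",len(q),cv2.minAreaRect(q),np.nanmedian(Z[r]))
    for nm,(u,v) in dict(polish=(224,293),wax=(430,296),brush=(185,220),case=(468,236),bottle=(203,166),dish=(437,161),watch=(170,296)).items() if n=="top" else []: print(nm,W[v,u].round(3))
    if n=="top":
        vis=p[:,:,::-1].copy(); vis[r]=(255,0,255)
        crop=vis[150:300,220:380]; cv2.imwrite("pics/crop0.png",cv2.resize(np.hstack([p[150:300,220:380,::-1],crop]),None,fx=2.5,fy=2.5,interpolation=cv2.INTER_NEAREST))
E
```

```text
lid c=(570.4,64.5) size 187x183 xaxis 49.9deg z=141.9 slope=(0.001,0.002) n=6823 orange=885 s=85
top rim 587 ((572.9991455078125, 54.45926284790039), (199.0034942626953, 192.09449768066406), 3.1063575744628906) 0.07901971512948558
polish [0.418 0.24  0.024]
wax [ 0.409 -0.241  0.025]
brush [0.588 0.333 0.036]
case [ 0.547 -0.33   0.046]
bottle [0.709 0.287 0.075]
dish [ 0.738 -0.271  0.006]
watch [0.408 0.344 0.112]
lid c=(567.7,62.2) size 187x186 xaxis 49.3deg z=142.5 slope=(-0.002,0.000) n=3754 orange=500 s=84
side rim 684 ((554.0447387695312, 15.570709228515625), (161.07400512695312, 242.52401733398438), 67.4127426147461) 0.07986638157576104
```

View pics/crop0.png

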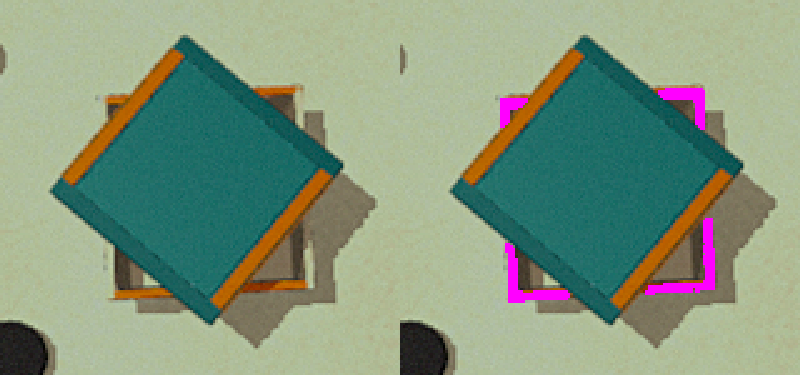

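Run:
```python
from h import *
from plant import manip
from scipy.optimize import differential_evolution
for n in("top","side"):
    p=np.load(f"pics/{n}0_p.npy");d=np.load(f"pics/{n}0_d.npy");W=cloud(p,d,manip.calibration(n))
    X,Y,Z=W[...,0],W[...,1],W[...,2]
    r=(Z>.074)&(Z<.086)&(X>.45)&(X<.7)&(Y>-.06)&(Y<.17)
    q=np.stack([X[r],Y[r]],-1)*1000
    def cost(t,s=0):
        a=np.radians(t[2]);e=q-t[:2]
        x=abs(e@[np.cos(a),np.sin(a)]);y=abs(e@[-np.sin(a),np.cos(a)])
        return np.minimum(abs(np.maximum(x,y)-90),8).mean()
    o=differential_evolution(cost,[(540,600),(20,90),(-10,12)],seed=1,tol=1e-8)
    print(n,len(q),o.x.round(2),o.fun)
```

```text
top 559 [567.    58.57   3.03] 2.200688048293875
side 565 [563.51  54.04   2.91] 3.2565697134186413
```

```bash
cat >> h.py <<'E'
def px(name,u,v,z):
    from plant import manip
    c=manip.calibration(name);K=c["K"]
    r=R.from_quat(c["orientation"]).apply([(u-K[0,2])/K[0,0],-(v-K[1,2])/K[1,1],-1]);o=c["origin"]
    return (o+r*(z-o[2])/r[2])*1000
E
python3 - <<'E'
from h import *
p=np.load("pics/top0_p.npy")
cv2.imwrite("pics/crop1.png",cv2.resize(p[175:285,250:360,::-1],None,fx=5.4,fy=5.4,interpolation=cv2.INTER_CUBIC))
p=np.load("pics/side0_p.npy")
cv2.imwrite("pics/crop2.png",cv2.resize(p[180:295,260:380,::-1],None,fx=5,fy=5,interpolation=cv2.INTER_CUBIC))
E
```

```text
(no output)
```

View pics/crop1.png

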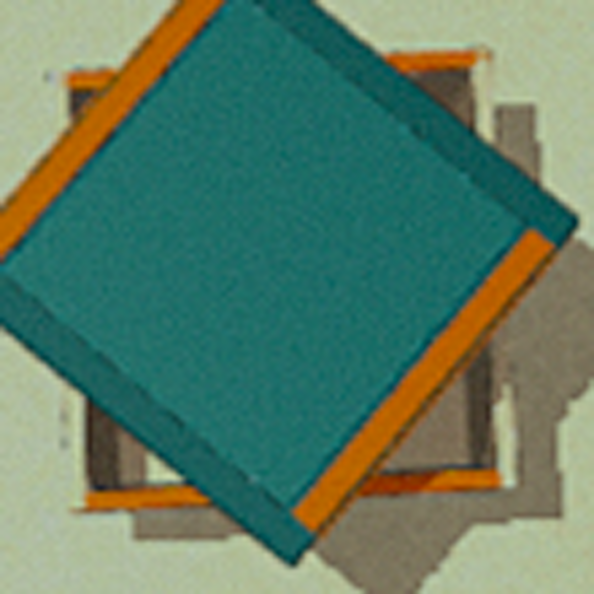

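View pics/crop2.png

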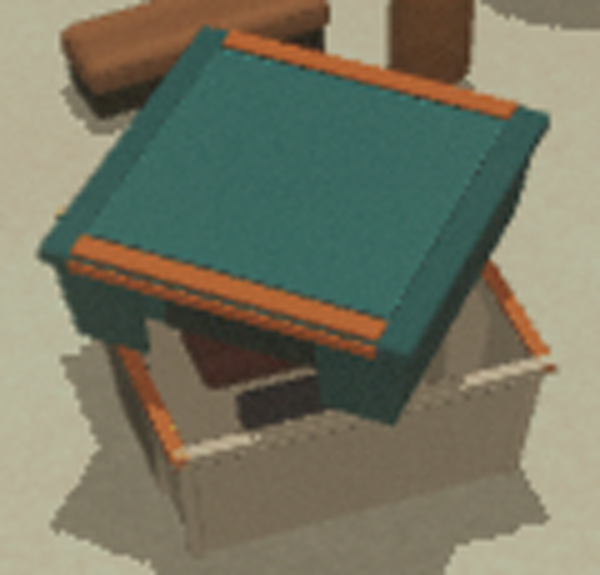

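Run:
```python
from h import *
C=np.array([px("top",250+a/5.4,175+b/5.4,.08) for a,b in((47,77),(490,50),(75,511),(513,486))])[:,:2]
print(C.round(1),C.mean(0))
S=np.array([px("side",260+a/5,180+b/5,.08) for a,b in((178,463),(554,368))])[:,:2];print(S,S.mean(0),np.linalg.norm(S[1]-S[0]))
for A in (C[0]-C[2],C[1]-C[3],S[1]-S[0]): print(np.degrees(np.arctan2(A[1],A[0])))
```

```text
[[652.3 156.5]
 [663.7 -32.1]
 [467.4 142.7]
 [477.4 -40.2]] [565.21113566  56.69245998]
[[479.09097289 -44.06051585]
 [661.98452897 -35.51509122]] [570.53775093 -39.78780354] 183.09308326010859
4.276475898091164
2.486515760381029
2.675113059385537
```

{"method": "apply_moves", "body": {
  "plan": [
    [[-0.529, -0.316, 0, -13.6, 0], [-0.529, -0.316, 0, -13.6, 0], [-0.529, -0.316, 0, -13.6, 0], [-0.529, -0.316, 0, -13.6, 0], [-0.529, -0.316, 0, -13.6, 0], [-0.529, -0.316, 0, -13.6, 0], [-0.529, -0.316, 0, -13.6, 0], [-0.529, -0.316, 0, -13.6, 0]]
  ],
  "newtons": 30
}}

```text
time: 1.15
tool_pos: [0.5095, 0.2814, 0.194]
tcp_rot: [-0.0, 1.0, 0.0, -0.0]
force: [0.6, 0.6, -0.5]
gripper_width: -0.001
```

{"method": "apply_moves", "body": {
  "plan": [
    [[-0.045, -0.042, 0, 0, 0], [-0.083, -0.081, 0, 0, 0], [-0.083, -0.081, 0.05, 0, 0], [-0.083, -0.081, 0.084, 0, 0], [-0.083, -0.081, 0.084, 0, 0]]
  ]
}}

```text
time: 1.78
tool_pos: [0.5887, 0.2015, 0.1063]
tcp_rot: [-0.0, 1.0, -0.001, -0.004]
force: [-0.8, -0.7, 1.2]
gripper_width: -0.001
```

Run:
```python
from h import *
from plant import manip
print(manip.get_obs()["tool_pos"],manip.get_obs()["force"])
for n in("top","side"):
    p,W=look(n,n+"1"); lid(p,W)
```

```text
[0.58871999 0.2015302  0.10631459] [-0.83123031 -0.74843114  1.23134399]
lid c=(570.3,64.8) size 187x183 xaxis 50.0deg z=141.8 slope=(0.001,0.001) n=6650 orange=825 s=85
lid c=(568.6,61.7) size 187x181 xaxis 50.5deg z=142.5 slope=(-0.005,0.003) n=2495 orange=488 s=84
```

View pics/top1.png

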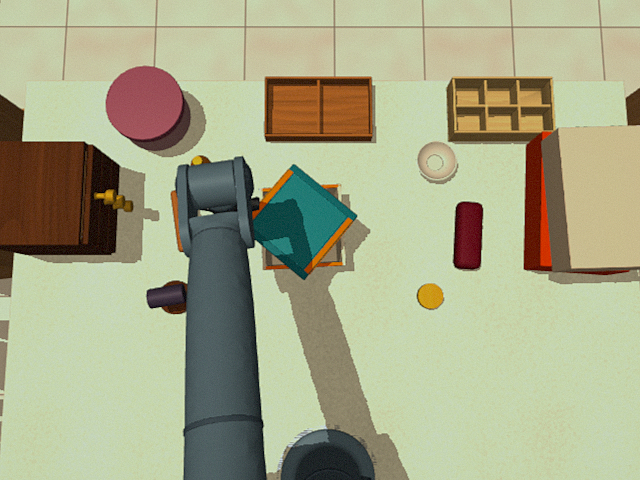

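View pics/side1.png

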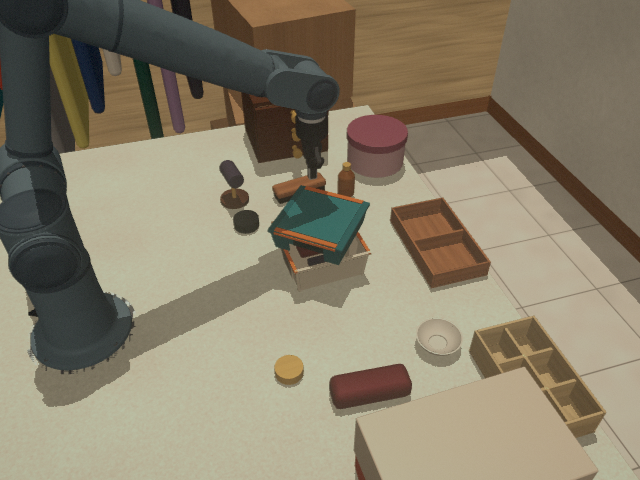

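{"method": "apply_moves", "body": {
  "plan": [
    [[0.006, -0.007, 0, 0, 0], [0.011, -0.013, 0, 0, 0], [0.016, -0.019, 0, 0, 0], [0.022, -0.026, 0, 0, 0], [0.028, -0.033, 0, 0, 0], [0.028, -0.033, 0, 0, 0], [0.01, -0.012, 0, 0, 0], [0.01, -0.012, 0, 0, 0]]
  ]
}}

```text
time: 2.88
tool_pos: [0.5823, 0.1909, 0.1103]
tcp_rot: [-0.001, 1.0, 0.0, 0.0]
force: [-0.8, -0.2, -0.3]
gripper_width: -0.002
```

```bash
cat > s.py <<'E'
import sys
from h import *
from plant import manip
o=manip.get_obs();print(o["time"],o["tool_pos"].round(4),o["force"].round(1))
for n in("top","side"):
    p,W=look(n,n+sys.argv[1])
    try: lid(p,W)
    except Exception as e: print(n,e)
E
python3 s.py 2
```

```text
2.875 [0.5823 0.1909 0.1103] [-0.8 -0.2 -0.3]
lid c=(570.4,64.7) size 187x183 xaxis 50.1deg z=141.9 slope=(0.001,0.002) n=6419 orange=745 s=85
lid c=(567.9,60.8) size 187x181 xaxis 50.2deg z=142.4 slope=(-0.004,0.001) n=2512 orange=500 s=84
```

{"method": "apply_moves", "body": {
  "plan": [
    [[0.006, -0.007, 0, 0, 0], [0.012, -0.014, 0, 0, 0], [0.018, -0.021, 0, 0, 0], [0.018, -0.021, 0, 0, 0]]
  ]
}}

```text
time: 3.48
tool_pos: [0.563, 0.1684, 0.1101]
tcp_rot: [0.0, 1.0, -0.0, -0.0]
force: [0.1, -0.2, 0.2]
gripper_width: 0.001
```

```bash
python3 s.py 3; python3 -c "
import cv2
p=cv2.imread('pics/side3.png')
cv2.imwrite('pics/c3.png',cv2.resize(p[120:300,240:400],None,fx=3.3,fy=3.3))"
```

```text
3.475 [0.563  0.1684 0.1101] [ 0.1 -0.2  0.2]
lid c=(569.7,64.2) size 186x183 xaxis 50.1deg z=141.8 slope=(-0.000,0.004) n=5849 orange=664 s=85
lid c=(567.9,60.2) size 187x182 xaxis 49.8deg z=142.5 slope=(-0.004,0.001) n=2526 orange=484 s=84
```

View pics/c3.png

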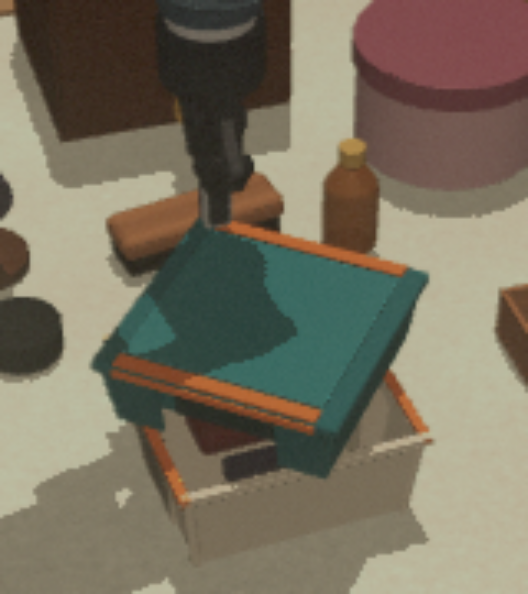

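View pics/top3.png

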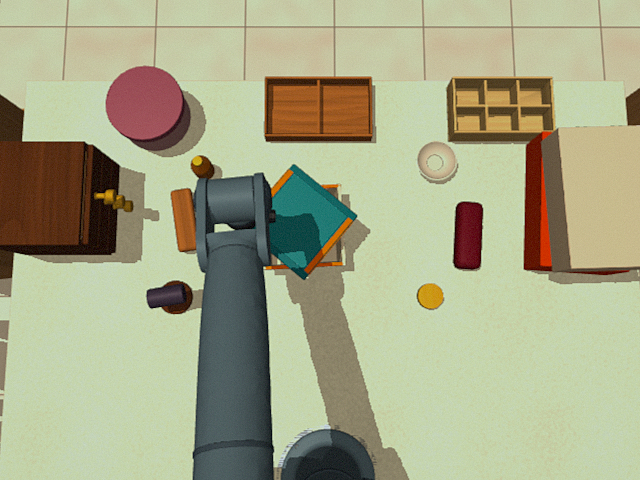

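Run:
```python
from h import *
from plant import manip
for n in("side","top"):
    c=manip.calibration(n);K=c["K"]
    for P in ([.563,.1684,.14],[.563,.1684,.11],[.559,.194,.14],[.57,.0645,.14]):
        q=R.from_quat(c["orientation"]).inv().apply(np.array(P)-c["origin"]);
        print(n,P,K[0,0]*q[0]/-q[2]+K[0,2],K[1,1]*-q[1]/-q[2]+K[1,2])
# corners in side from pic pixel
for a,b in((205,222),(427,275),(320,432),(95,365)): print(px("side",240+a/3.3,120+b/3.3,.14))
p,W=look("top","top4")
m,_,_=lid(p,W)
for u,v in((294,166),(241,226),(356,214),(305,278)): print(px("top",u,v,.14))
```

```text
side [0.563, 0.1684, 0.14] 305.3496039195159 189.43201421877413
side [0.563, 0.1684, 0.11] 305.6013118582458 199.01992222510478
side [0.559, 0.194, 0.14] 301.01884385663 183.73978611792748
side [0.57, 0.0645, 0.14] 320.2803262307343 214.7594873830692
top [0.563, 0.1684, 0.14] 250.0516045280384 223.58372941028426
top [0.563, 0.1684, 0.11] 251.56491196305038 225.6966835391727
top [0.559, 0.194, 0.14] 238.24309443648997 225.42854389364658
top [0.57, 0.0645, 0.14] 297.8278134105441 220.29760325437366
[557.7439865  179.19386601 140.        ]
[694.5904739   70.78678981 140.        ]
[569.21334401 -63.94714456 140.        ]
[442.06228488  45.14526784 140.        ]
lid c=(569.8,64.1) size 185x183 xaxis 50.2deg z=141.8 slope=(0.000,0.003) n=5859 orange=662 s=85
[691.48179612  73.21477225 140.        ]
[557.7283071  187.99079158 140.        ]
[583.63320119 -62.44270651 140.        ]
[444.36222445  48.8208185  140.        ]
```

{"method": "apply_moves", "body": {
  "plan": [
    [[0.004, -0.005, 0, 0, 0], [0.008, -0.01, 0, 0, 0], [0.012, -0.015, 0, 0, 0], [0.016, -0.019, 0, 0, 0], [0.016, -0.019, 0, 0, 0]]
  ]
}}

```text
time: 4.25
tool_pos: [0.5472, 0.1498, 0.1101]
tcp_rot: [-0.0, 1.0, 0.0, -0.0]
force: [-0.3, -0.2, -0.4]
gripper_width: 0.004
```

```bash
python3 s.py 5; python3 -c "
import cv2
p=cv2.imread('pics/side5.png')
cv2.imwrite('pics/c5.png',cv2.resize(p[120:300,240:400],None,fx=3.3,fy=3.3))"
```

```text
4.25 [0.5472 0.1498 0.1101] [-0.3 -0.2 -0.4]
lid c=(569.7,64.1) size 185x183 xaxis 49.9deg z=141.9 slope=(0.000,0.004) n=5198 orange=608 s=85
lid c=(566.2,60.7) size 190x183 xaxis 50.3deg z=142.4 slope=(-0.005,0.002) n=2604 orange=484 s=84
```

View pics/c5.png

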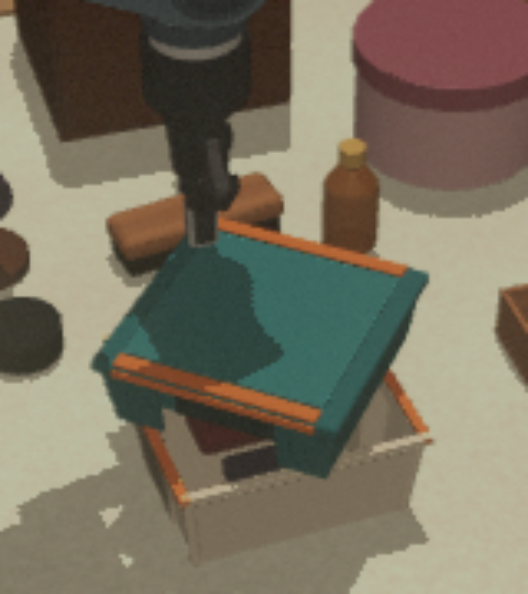

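Run:
```python
from h import *
from plant import manip
for n in("side","top"):
    c=manip.calibration(n);K=c["K"]
    for P in ([.5472,.1498,.10],[.5472,.1498,.11],[.5472,.1498,.14],[.5472,.1498,.16]):
        q=R.from_quat(c["orientation"]).inv().apply(np.array(P)-c["origin"]);
        u,v=K[0,0]*q[0]/-q[2]+K[0,2],K[1,1]*-q[1]/-q[2]+K[1,2]
        print(n,P,u,v,(u-240)*3.3,(v-120)*3.3)
p,W=look("side","side6")
for v in range(175,205,2):print(v,W[v,298:304].round(3)[2],W[v,301].round(3))
```

```text
side [0.5472, 0.1498, 0.1] 301.5912035842154 207.80815864911938 203.25097182791083 289.76692354209393
side [0.5472, 0.1498, 0.11] 301.4886135641649 204.66224562902994 202.91242476174415 279.3854105757988
side [0.5472, 0.1498, 0.14] 301.1749538836747 195.04390193200206 201.87734781612642 247.64487637560677
side [0.5472, 0.1498, 0.16] 300.96079716915824 188.4768070410487 201.1706306582222 225.97346323546066
top [0.5472, 0.1498, 0.1] 260.274702706064 233.33530317403319 66.90651893001112 374.0065004743095
top [0.5472, 0.1498, 0.11] 259.84645959749315 232.7033015753698 65.4933166717274 371.92089519872036
top [0.5472, 0.1498, 0.14] 258.5221235315027 230.7488451133223 61.12300765395891 365.4711888739635
top [0.5472, 0.1498, 0.16] 257.6046770204446 229.39487665458424 58.09543416746726 361.00309296012796
175 [0.534 0.102 0.236] [0.533 0.088 0.246]
177 [0.534 0.103 0.23 ] [0.535 0.097 0.234]
179 [0.534 0.103 0.224] [0.534 0.093 0.231]
181 [0.534 0.104 0.218] [0.534 0.095 0.224]
183 [0.534 0.107 0.21 ] [0.537 0.109 0.208]
185 [0.541 0.134 0.183] [0.545 0.141 0.177]
187 [0.541 0.135 0.177] [0.544 0.137 0.174]
189 [0.541 0.136 0.17 ] [0.543 0.135 0.17 ]
191 [0.541 0.136 0.164] [0.543 0.135 0.164]
193 [0.541 0.138 0.156] [0.544 0.137 0.157]
195 [0.543 0.146 0.144] [0.546 0.148 0.142]
197 [0.541 0.136 0.146] [0.543 0.137 0.145]
199 [0.54  0.133 0.142] [0.541 0.13  0.144]
201 [0.537 0.125 0.143] [0.54  0.125 0.142]
203 [0.536 0.12  0.141] [0.538 0.117 0.143]
```

{"method": "apply_moves", "body": {
  "plan": [
    [[0, 0, -0.05, 0, 0], [0, 0, -0.05, 0, 0], [0, 0, -0.05, 0, 0]]
  ]
}}

```text
time: 4.78
tool_pos: [0.5474, 0.1502, 0.1599]
tcp_rot: [-0.0, 1.0, -0.0, -0.0]
force: [-0.6, 0.2, -0.6]
gripper_width: -0.001
```

```bash
python3 s.py 7
python3 - <<'E'
import cv2
from h import *
p,W=look("side","side7")
cv2.imwrite('pics/c7.png',cv2.resize(p[120:300,240:400,::-1],None,fx=3.3,fy=3.3))
for v in range(167,199,2):print(v,W[v,301].round(3))
p,W=look("wrist","wrist7")
E
```

```text
4.775 [0.5474 0.1502 0.1599] [-0.6  0.2 -0.6]
lid c=(569.8,64.0) size 185x183 xaxis 49.9deg z=141.9 slope=(-0.000,0.003) n=5334 orange=596 s=85
lid c=(569.9,62.9) size 187x182 xaxis 49.8deg z=142.4 slope=(-0.003,0.003) n=2636 orange=503 s=84
167 [0.541 0.12  0.244]
169 [0.544 0.133 0.229]
171 [0.546 0.138 0.22 ]
173 [0.544 0.133 0.218]
175 [0.545 0.138 0.209]
177 [0.547 0.143 0.199]
179 [0.598 0.345 0.04 ]
181 [0.596 0.338 0.038]
183 [0.594 0.332 0.036]
185 [0.557 0.189 0.14 ]
187 [0.556 0.183 0.139]
189 [0.553 0.172 0.141]
191 [0.551 0.165 0.14 ]
193 [0.547 0.15  0.146]
195 [0.546 0.145 0.144]
197 [0.544 0.14  0.142]
```

View pics/c7.png

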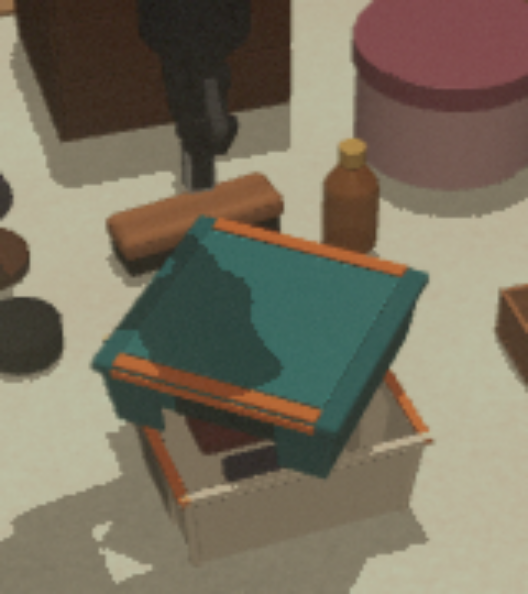

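View pics/wrist7.png

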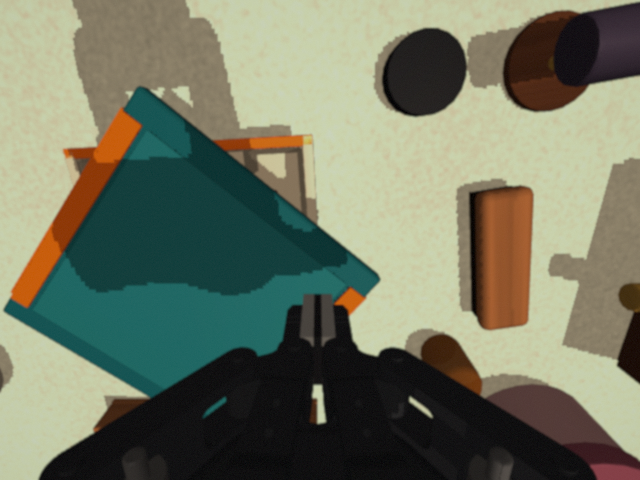

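Comparing the side view with the state: the fingertips look about 33 mm higher than the reported TCP z, so the tool passed just over the lid. I'll go lower (reported z ≈ 0.085) and check again.

{"method": "apply_moves", "body": {
  "plan": [
    [[-0.045, 0.05, 0, 0, 0], [-0.045, 0.05, 0, 0, 0], [-0.045, 0.05, 0.04, 0, 0], [-0.045, 0.05, 0.075, 0, 0], [-0.045, 0.05, 0.075, 0, 0], [-0.04, 0.044, 0.075, 0, 0]]
  ]
}}

```text
time: 5.72
tool_pos: [0.5882, 0.194, 0.0865]
tcp_rot: [-0.0, 1.0, 0.0, 0.001]
force: [-0.2, 0.6, 0.7]
gripper_width: -0.002
```

Run:
```python
import cv2
from h import *
p,W=look("side","side8")
cv2.imwrite('pics/c8.png',cv2.resize(p[120:300,240:400,::-1],None,fx=3.3,fy=3.3))
```

```text
(no output)
```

View pics/c8.png

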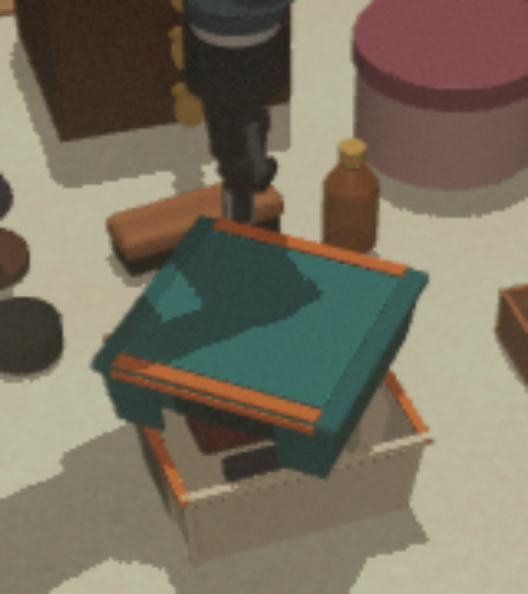

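{"method": "apply_moves", "body": {
  "plan": [
    [[0.006, -0.007, 0, 0, 0], [0.011, -0.013, 0, 0, 0], [0.016, -0.019, 0, 0, 0], [0.016, -0.019, 0, 0, 0]]
  ]
}}

```text
time: 6.28
tool_pos: [0.5723, 0.1753, 0.0868]
tcp_rot: [-0.0, 1.0, 0.0, 0.002]
force: [0.5, 3.5, 2.3]
gripper_width: 0.003
```

```bash
python3 s.py 9
```

```text
6.275 [0.5723 0.1753 0.0868] [0.5 3.5 2.3]
lid c=(565.1,50.3) size 186x183 xaxis 53.7deg z=141.9 slope=(0.001,0.003) n=6328 orange=727 s=85
lid c=(564.6,47.9) size 192x181 xaxis 53.3deg z=142.4 slope=(-0.003,0.004) n=2645 orange=544 s=85
```

{"method": "apply_moves", "body": {
  "plan": [
    [[0.003, -0.004, 0, 0, 0], [0.006, -0.008, 0, 0, 0], [0.009, -0.012, 0, 0, 0], [0.009, -0.012, 0, 0, 0], [0.002, -0.002, 0, 0, 0], [0.002, -0.002, -0.055, 0, 0], [0.002, -0.002, -0.065, 0, 0]]
  ]
}}

```text
time: 7.25
tool_pos: [0.5718, 0.1734, 0.1536]
tcp_rot: [-0.0, 1.0, -0.0, 0.003]
force: [0.6, 0.0, 0.9]
gripper_width: 0.0
```

```bash
python3 s.py 10
```

```text
7.25 [0.5718 0.1734 0.1536] [0.6 0.  0.9]
lid c=(561.0,39.5) size 187x183 xaxis 56.6deg z=141.8 slope=(0.001,0.002) n=6653 orange=824 s=85
lid c=(558.5,35.1) size 189x181 xaxis 56.4deg z=142.4 slope=(-0.001,0.005) n=2627 orange=580 s=85
```

{"method": "apply_moves", "body": {
  "plan": [
    [[0.013, -0.27, 0, 0, 0], [0.013, -0.27, 0, 0, 0], [0.013, -0.27, 0, 0, 0], [0.013, -0.27, 0, 0, 0], [0.013, -0.27, 0, 0, 0], [0.013, -0.27, 0.03, 0, 0], [0.013, -0.27, 0.068, 0, 0], [0.013, -0.27, 0.068, 0, 0]]
  ]
}}

```text
time: 8.35
tool_pos: [0.553, -0.0949, 0.0775]
tcp_rot: [-0.001, 1.0, 0.002, -0.005]
force: [-0.2, 0.8, -0.5]
gripper_width: 0.005
```

```bash
python3 s.py 11; python3 -c "
import cv2
p=cv2.imread('pics/side11.png')
cv2.imwrite('pics/c11.png',cv2.resize(p[120:300,240:400],None,fx=3.3,fy=3.3))"
```

```text
8.35 [ 0.553  -0.0949  0.0775] [-0.2  0.8 -0.5]
lid c=(561.8,40.3) size 185x183 xaxis 56.7deg z=141.8 slope=(0.001,-0.001) n=6004 orange=550 s=83
lid c=(557.8,34.6) size 190x182 xaxis 57.1deg z=142.3 slope=(-0.005,0.002) n=2204 orange=273 s=84
```

View pics/c11.png

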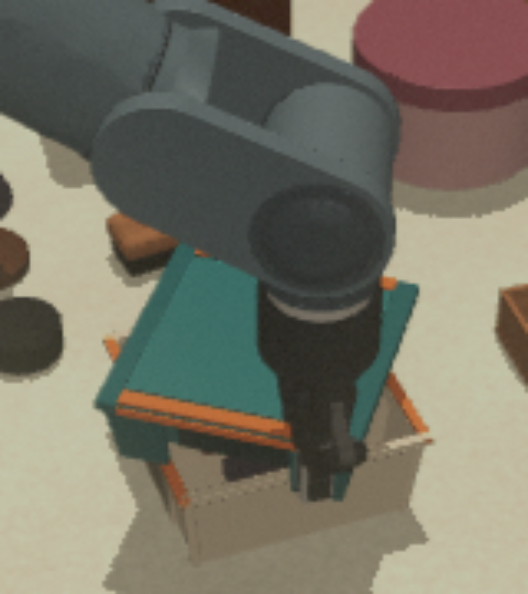

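View pics/top11.png

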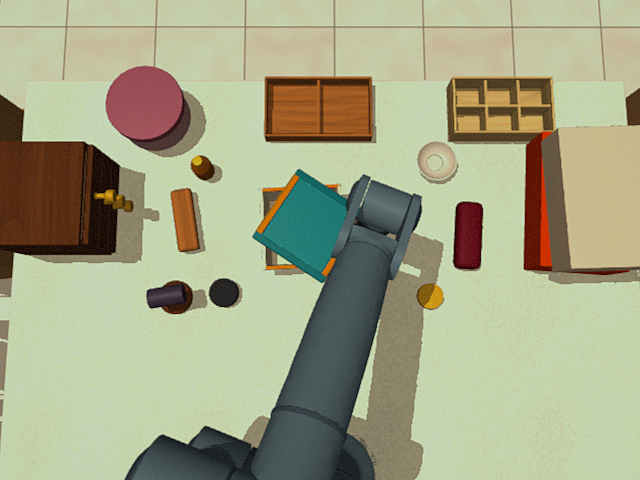

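{"method": "apply_moves", "body": {
  "plan": [
    [[-0.006, 0.009, 0, 0, 0], [-0.011, 0.017, 0, 0, 0], [-0.016, 0.025, 0, 0, 0], [-0.02, 0.032, 0, 0, 0], [-0.024, 0.039, 0, 0, 0], [-0.027, 0.046, 0, 0, 0], [-0.03, 0.052, 0, 0, 0], [-0.03, 0.052, 0, 0, 0]]
  ]
}}

```text
time: 9.45
tool_pos: [0.5878, -0.0444, 0.0831]
tcp_rot: [-0.001, 1.0, -0.0, 0.001]
force: [0.1, -1.4, 0.3]
gripper_width: -0.007
```

```bash
python3 s.py 12
```

```text
9.45 [ 0.5878 -0.0444  0.0831] [ 0.1 -1.4  0.3]
lid c=(572.6,95.7) size 153x183 xaxis 67.4deg z=141.8 slope=(0.002,-0.001) n=5097 orange=432 s=69
lid c=(546.6,86.0) size 191x142 xaxis 67.6deg z=142.5 slope=(0.006,0.002) n=2465 orange=431 s=86
```

{"method": "apply_moves", "body": {
  "plan": [
    [[0.004, -0.01, 0, 0, 0], [0.004, -0.01, -0.05, 0, 0], [0.004, -0.01, -0.067, 0, 0], [0.015, 0.05, -0.067, 0, 0], [0.025, 0.11, -0.067, 0, 0], [0.035, 0.17, -0.067, 0, 0], [0.044, 0.23, -0.067, 0, 0], [0.044, 0.264, -0.067, 0, 0]]
  ]
}}

```text
time: 10.55
tool_pos: [0.5409, 0.2214, 0.1483]
tcp_rot: [-0.001, 1.0, 0.0, -0.001]
force: [1.1, -0.6, -1.2]
gripper_width: -0.0
```

```bash
python3 s.py 13
```

```text
10.55 [0.5409 0.2214 0.1483] [ 1.1 -0.6 -1.2]
lid c=(566.9,81.2) size 185x184 xaxis 67.1deg z=141.9 slope=(0.001,0.001) n=6767 orange=835 s=85
lid c=(565.2,78.7) size 191x180 xaxis 67.0deg z=142.5 slope=(-0.004,0.007) n=2823 orange=571 s=85
```

{"method": "apply_moves", "body": {
  "plan": [
    [[0, 0, 0.05, 0, 0], [0, 0, 0.066, 0, 0], [0.004, -0.01, 0.066, 0, 0], [0.007, -0.02, 0.066, 0, 0], [0.01, -0.03, 0.066, 0, 0], [0.013, -0.04, 0.066, 0, 0], [0.016, -0.05, 0.066, 0, 0], [0.018, -0.058, 0.066, 0, 0]]
  ]
}}

```text
time: 11.65
tool_pos: [0.5169, 0.1852, 0.0897]
tcp_rot: [0.004, 1.0, 0.025, -0.008]
force: [-45.7, 103.8, 38.9]
gripper_width: 0.005
```

{"method": "apply_moves", "body": {
  "plan": [
    [[0, 0, 0, 0, 0], [-0.003, 0.012, 0, 0, 0], [-0.003, 0.012, -0.05, 0, 0], [-0.003, 0.012, -0.066, 0, 0]]
  ]
}}

```text
time: 12.15
tool_pos: [0.5303, 0.1729, 0.1545]
tcp_rot: [-0.0, 1.0, 0.0, 0.004]
force: [-0.1, -0.5, -0.2]
gripper_width: 0.002
```

```bash
python3 s.py 14
```

```text
12.15 [0.5303 0.1729 0.1545] [-0.1 -0.5 -0.2]
lid c=(550.2,65.7) size 184x177 xaxis 81.1deg z=136.3 slope=(-0.102,0.023) n=5358 orange=474 s=85
lid c=(556.5,62.2) size 193x171 xaxis 79.9deg z=134.1 slope=(-0.113,0.026) n=2458 orange=561 s=85
```

```bash
python3 -c "
import cv2,numpy as np
p=cv2.imread('pics/side14.png');t=cv2.imread('pics/top14.png')
cv2.imwrite('pics/c14.png',cv2.resize(np.hstack([p[150:300,250:390],t[150:300,230:370]]),None,fx=2.85,fy=2.85,interpolation=cv2.INTER_CUBIC))"
```

```text
(no output)
```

View pics/c14.png

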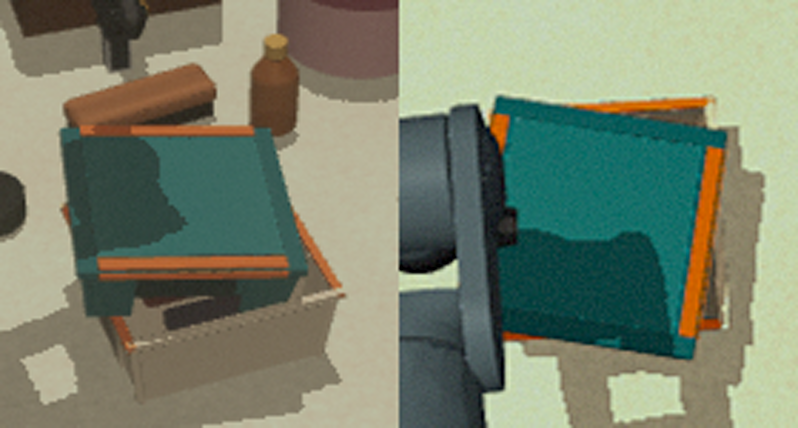

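{"method": "apply_moves", "body": {
  "plan": [
    [[0.03, -0.05, 0, 0, 0], [0.06, -0.1, 0, 0, 0], [0.09, -0.15, 0, 0, 0], [0.102, -0.161, 0, 0, 0], [0.102, -0.161, 0.02, 0, 0], [0.102, -0.161, 0.068, 0, 0], [0.102, -0.161, 0.068, 0, 0]]
  ]
}}

```text
time: 13.12
tool_pos: [0.4219, 0.0129, 0.0774]
tcp_rot: [-0.0, 1.0, 0.001, -0.005]
force: [0.5, -0.2, 0.2]
gripper_width: 0.001
```

```bash
python3 s.py 15;python3 -c "
import cv2,numpy as np
p=cv2.imread('pics/side15.png');t=cv2.imread('pics/top15.png')
cv2.imwrite('pics/c15.png',cv2.resize(np.hstack([p[150:300,250:390],t[150:300,230:370]]),None,fx=2.85,fy=2.85,interpolation=cv2.INTER_CUBIC))"
```

```text
13.125 [0.4219 0.0129 0.0774] [ 0.5 -0.2  0.2]
lid c=(551.6,65.6) size 185x180 xaxis 80.8deg z=135.5 slope=(-0.105,0.023) n=5441 orange=788 s=85
lid c=(550.0,62.8) size 192x178 xaxis 80.3deg z=136.9 slope=(-0.108,0.023) n=3478 orange=553 s=84
```

View pics/c15.png

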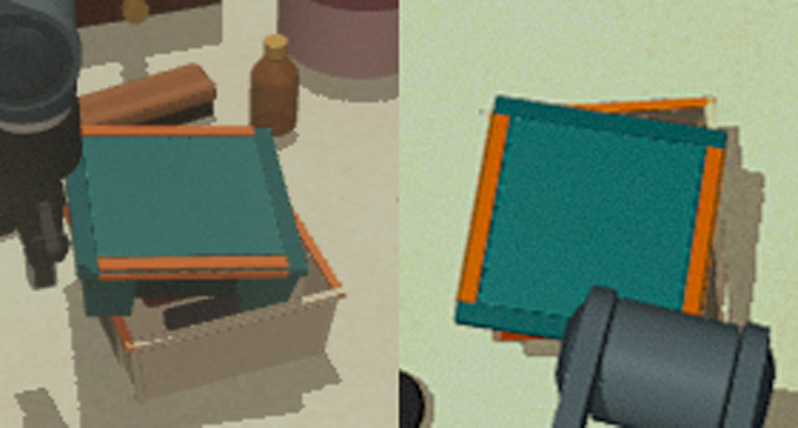

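{"method": "apply_moves", "body": {
  "plan": [
    [[-0.008, -0.001, 0, 0, 0], [-0.014, -0.002, 0, 0, 0], [-0.018, -0.003, 0, 0, 0], [-0.022, -0.003, 0, 0, 0], [-0.026, -0.004, 0, 0, 0], [-0.026, -0.004, 0, 0, 0]]
  ]
}}

```text
time: 13.98
tool_pos: [0.4517, 0.0077, 0.0812]
tcp_rot: [-0.0, 1.0, -0.0, -0.0]
force: [-3.2, -1.5, 0.7]
gripper_width: 0.003
```

```bash
python3 s.py 16
```

```text
13.975 [0.4517 0.0077 0.0812] [-3.2 -1.5  0.7]
lid c=(560.0,68.4) size 184x180 xaxis 85.2deg z=134.8 slope=(-0.099,0.019) n=5049 orange=719 s=84
lid c=(562.8,64.3) size 192x171 xaxis 84.6deg z=135.7 slope=(-0.106,0.024) n=3179 orange=501 s=85
```

{"method": "apply_moves", "body": {
  "plan": [
    [[-0.003, 0, 0, 0, 0], [-0.006, -0.001, 0, 0, 0], [-0.009, -0.001, 0, 0, 0], [-0.009, -0.001, 0, 0, 0]]
  ]
}}

```text
time: 14.58
tool_pos: [0.4596, 0.0065, 0.0808]
tcp_rot: [-0.0, 1.0, -0.001, -0.001]
force: [-5.6, -6.0, 1.6]
gripper_width: -0.003
```

```bash
python3 s.py 17
```

```text
14.575 [0.4596 0.0065 0.0808] [-5.6 -6.   1.6]
lid c=(566.2,67.1) size 184x180 xaxis 87.2deg z=134.7 slope=(-0.102,0.015) n=4909 orange=709 s=85
lid c=(569.5,62.6) size 193x170 xaxis 85.8deg z=135.6 slope=(-0.107,0.019) n=3082 orange=481 s=84
```

{"method": "apply_moves", "body": {
  "plan": [
    [[0.014, 0, 0, 0, 0], [0.014, 0, -0.05, 0, 0], [0.014, 0, -0.07, 0, 0], [-0.01, 0.06, -0.07, 0, 0], [-0.03, 0.12, -0.07, 0, 0], [-0.04, 0.18, -0.07, 0, 0], [-0.04, 0.18, -0.03, 0, 0], [-0.04, 0.18, -0.004, 0, 0]]
  ]
}}

```text
time: 15.68
tool_pos: [0.4997, 0.1885, 0.0839]
tcp_rot: [-0.001, 1.0, 0.001, 0.0]
force: [0.7, 0.0, 0.3]
gripper_width: -0.002
```

```bash
python3 s.py 18
```

```text
15.675 [0.4997 0.1885 0.0839] [0.7 0.  0.3]
lid c=(565.2,66.6) size 184x181 xaxis 87.1deg z=136.3 slope=(-0.090,0.023) n=5971 orange=643 s=84
lid c=(563.0,63.6) size 196x181 xaxis 87.0deg z=136.0 slope=(-0.096,0.027) n=3252 orange=531 s=84
```

{"method": "apply_moves", "body": {
  "plan": [
    [[0, -0.006, 0, 0, 0], [0, -0.012, 0, 0, 0], [0, -0.015, 0, 0, 0], [0, -0.018, 0, 0, 0], [0, -0.021, 0, 0, 0], [0, -0.021, 0, 0, 0]]
  ]
}}

```text
time: 16.52
tool_pos: [0.5006, 0.1661, 0.0858]
tcp_rot: [-0.0, 1.0, 0.0, 0.0]
force: [-1.5, 2.7, 1.0]
gripper_width: -0.002
```

```bash
python3 s.py 19
```

```text
16.525 [0.5006 0.1661 0.0858] [-1.5  2.7  1. ]
lid c=(567.4,59.6) size 184x181 xaxis 89.4deg z=135.4 slope=(-0.088,0.018) n=5796 orange=587 s=85
lid c=(565.6,55.6) size 191x180 xaxis 88.6deg z=135.3 slope=(-0.093,0.019) n=3215 orange=553 s=85
```

{"method": "apply_moves", "body": {
  "plan": [
    [[0, -0.003, 0, 0, 0], [0, -0.006, 0, 0, 0], [0, -0.006, 0, 0, 0], [0, 0.01, 0, 0, 0], [0, 0.01, -0.05, 0, 0], [0, 0.01, -0.07, 0, 0], [0.03, -0.05, -0.07, 0, 0], [0.06, -0.1, -0.07, 0, 0]]
  ]
}}

```text
time: 17.62
tool_pos: [0.4408, 0.0661, 0.1558]
tcp_rot: [-0.002, 1.0, -0.0, 0.001]
force: [0.9, -0.3, 0.4]
gripper_width: 0.001
```

```bash
python3 s.py 20
```

```text
17.625 [0.4408 0.0661 0.1558] [ 0.9 -0.3  0.4]
lid c=(564.7,55.3) size 182x184 xaxis 91.2deg z=127.9 slope=(-0.004,0.001) n=5179 orange=712 s=85
lid c=(561.8,52.8) size 184x191 xaxis 91.9deg z=128.4 slope=(-0.001,0.002) n=3848 orange=529 s=84
```

{"method": "apply_moves", "body": {
  "plan": [
    [[0, 0, -0.06, 0, 0], [0.03, 0.05, -0.12, 0, 0], [0.05, 0.11, -0.12, 0, 0], [0.06, 0.17, -0.12, 0, 0], [0.07, 0.23, -0.12, 0, 0], [0.08, 0.28, -0.12, 0, 0], [0.08, 0.28, -0.12, 0, 0], [0.08, 0.28, -0.12, 0, 0]]
  ]
}}

```text
time: 18.73
tool_pos: [0.3603, 0.347, 0.2751]
tcp_rot: [-0.001, 1.0, -0.0, 0.0]
force: [-0.1, 0.1, -0.5]
gripper_width: -0.0
```

```bash
python3 s.py 21
python3 - <<'E'
from h import *
p=cv2.imread('pics/side21.png');t=cv2.imread('pics/top21.png')
cv2.imwrite('pics/c21.png',cv2.resize(np.hstack([p[150:300,250:390],t[150:300,230:370]]),None,fx=2.85,fy=2.85,interpolation=cv2.INTER_CUBIC))
p,W=look("top","top22")
for nm,(u,v) in dict(polish=(224,293),wax=(430,296),brush=(185,220),case=(468,236),bottle=(203,166),dish=(437,161),watch=(170,296)).items(): print(nm,W[v,u].round(3))
E
```

```text
18.725 [0.3603 0.347  0.2751] [-0.1  0.1 -0.5]
lid c=(564.3,54.9) size 182x184 xaxis 91.1deg z=127.7 slope=(-0.000,0.002) n=6674 orange=838 s=85
lid c=(562.3,53.1) size 184x192 xaxis 90.5deg z=128.4 slope=(0.000,-0.000) n=3834 orange=519 s=84
polish [0.417 0.239 0.03 ]
wax [ 0.409 -0.241  0.022]
brush [0.588 0.332 0.041]
case [ 0.548 -0.331  0.041]
bottle [0.707 0.285 0.081]
dish [ 0.738 -0.271  0.007]
watch [0.408 0.345 0.11 ]
```

View pics/c21.png

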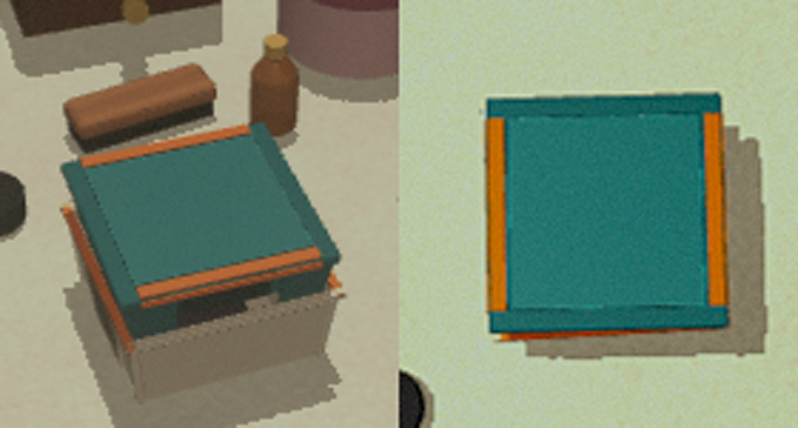

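View pics/top22.png

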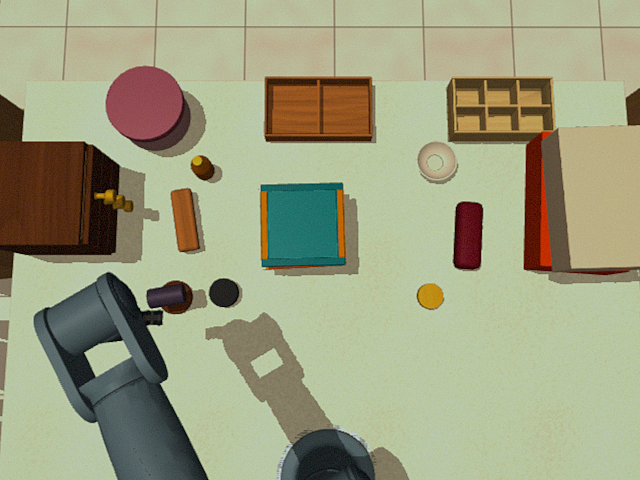

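```bash
python3 -c "
from plant import manip
print(manip.close_job())"
```

```text
the job is handed in; nothing more can be done
None
```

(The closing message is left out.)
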